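Shut and lock the roll-top sample store

TASK

Lock up the roll-top sample store on the bench. Pull its black lock knob out until it stays out at its detent, roll the slatted shutter fully shut, then push the knob back fully in so that the bolt locks the shutter. Leave the loose samples on the bench where they are.

Things in the scene. Friction and masses are not known exactly. Their poses are not given: they have to be found in the camera images.
- store: white roll-top cabinet fixed to the bench, 370 mm deep, 365 wide, 285 high. Origin on the bench under the axis of its round top; x to its back, y to its left (seen from the robot). The shutter's axis runs along y, 100 mm above the origin. Front wall: x = -143 mm, 202 mm high. Shutter: y = -134 to 134 mm. Lock casing, 80 mm wide, radius 185 mm, with the knob on top: centred at y = -175 mm.
- knob_head (a point): centre of the black pull knob's head, a disc 44 mm across and 28 mm thick (edges bevelled 5 mm), on a 14 mm stem. It pulls outwards along the ray from the shutter's axis, 30 degrees from vertical towards the front: (-0.5, 0, 0.866) in the store's frame. Pushed in, the head's underside is 22 mm off the casing. Its outer face is 14 mm beyond this point, which moves with the knob.
- plunger_part (a joint): how far the knob is pulled out, m: 0 fully in (at the start), 0.028 fully out. It snaps over a hump at 14 mm (about 9 N either way) and stays at either end; let go short of the hump it springs back. In, its bolt stops the open shutter from closing, or drops in a notch of the shut one and locks it. With the shutter some mm short of shut the bolt lands on its edge and the knob springs out again.
- shutter_bar (a point): middle of the shutter's handle, a round steel bar 14 mm thick, 154 mm long, along the store's y, 215 mm from the shutter's axis (43 mm off the slats, on two posts 65 mm either side). It moves on an arc about that axis: shut it stands 45 degrees above level at the front (x = -152, z = 252 mm in the store's frame); open it is near the top.
- shutter_part (a joint): how far the slatted shutter is rolled open, rad: 0 fully shut against a firm stop, 0.96 fully open; it starts 0.5 to 0.9. The bar stands this angle + 45 degrees above level at the front. It stays where it is left; about 3 N at the bar moves it.
- clinker: loose red brick, 210 x 100 x 65 mm; leave it
- cube: loose concrete cube, 100 mm; leave it
- pail: loose lidded jar, 90 mm across, 105 mm high; leave it
- slab: loose stone slab, 150 x 150 x 20 mm, lying flat; leave it; all four origins are under the middle

How it is judged:
On the way, in this order (a step that is already met when the one before it is completed fails the run):
1. the knob is out at its detent, with the shutter still open (value of joint plunger_part above 0.023 m and value of joint shutter_part above 0.3 rad), for 0.2 s.
2. the shutter is rolled fully shut with the knob still out (value of joint plunger_part above 0.02 m and value of joint shutter_part below 0.025 rad), for 0.2 s.
At the end, for the whole second after the job is handed in: the knob is in to within 3 mm, the shutter is shut to within 0.03 rad (bolted), and each of the four loose samples is within 30 mm of where it stood (value of joint plunger_part below 0.003 m and value of joint shutter_part below 0.03 rad and distance of each of clinker, cube, pail, slab from where it was at the start of the episode below 0.03 m); the robot touches nothing.
It fails at once if a loose sample is shoved by more than 30 mm (distance of any of clinker, cube, pail, slab from where it was at the start of the episode above 0.03 m).
It also fails if it takes over 72 s, if anything falls off the work surface, if the arm or the gripper's body presses on something with over 40 N, if the wrist force passes 120 N, or if a joint passes its speed limit or range.

ROBOT

A 7-joint arm with a two-finger parallel gripper is mounted at the origin on the work surface. World frame = base frame: x ahead of the robot, y to its left, z up, the work surface at z = 0. Lengths are in m, angles in rad, forces in N, time in s.
With the tool pointing down it reaches from about 0.35 to 0.775 m from the base axis. Payload 3.1 kg.
Tool frame: the origin (TCP) lies at the very end of the fingers, on their centre line; the grasp point (between the pads) lies 19 mm behind it; z points along the fingers, y is the line along which they close (so a half turn about z gives the same grasp; the last joint's range is limited). The gripper opens to 85 mm and grips with 20 to 120 N. Pads are 22 mm wide; open, the fingers measure 114 mm over their backs; the gripper's body (76 mm by 85 mm) begins 54 mm behind the grasp point. The pads swing forward as they close: fully open they stand 13 mm farther back than shut.
Start: joints at [1.151, 0.311, 0.014, 1.512, -0.004, 1.319, -0.027], TCP at [0.203, -0.511, 0.231] pointing down, gripper open.
Joint ranges: [-2.7, 2.7], [-0.3, 1.91], [-1.27, 1.3], [0.12, 2.57], [-1.44, 4.58], [0.2, 2.03], [-3.05, 3.05]. Speed limits (rad/s): [2.79, 2.79, 3.14, 3.14, 3.14, 3.14, 3.14].

INTERFACE

Orientations are given as a unit quaternion [x, y, z, w].
In Python, from bench import bot, eyes, sign_off gives the robot as it stands.
- The arm moves only by the tool carry_out, never from a script. Its argument "series" is a list of rows, each an object with "dp": the shift along the world's x, y, z normalised to -1 to 1, where 1 is 20 cm, a list of three; "yaw": the turn about the world's z normalised to -1 to 1, where 1 is pi/2 rad; "fingers": the closure, from 0 (fully open) to 1 (shut). In form: [{"dp": [dx, dy, dz], "yaw": yaw, "fingers": fingers}, ...]. A call has 1 to 12 rows; each row is the pose to reach, as a shift and turn from the pose commanded when the call began; what a row does not reach only later rows make up. A row lasts 1/10 s, in which the tool goes at most 50 mm and 8.59 degrees, less where a joint would pass 70% of its speed; a pose out of reach is approached as far as the arm can. A call with a number of a shift or a turn outside -1 to 1 is refused whole. A call with a gripper value outside its range is refused whole. The fingers move at their own pace and stop on an object; "squeeze" is the grip in N (left out, the last holds). Time passes only in rows, so rows that repeat a pose let the fingers close. It gives the time, the measured TCP pose, the force, the opening and the grip force at its end, in the units of the state.
- bot.observe(): the state, without advancing time (a new reading comes with each control period).
- eyes.read_camera(name): name is "side" or "top" or "wrist"; returns a dict with "img" (420x560x3 uint8, red, green, blue), "K" (3x3 intrinsics, pixels), "k1" (the pictures are not rectified: a ray, as slopes to the right and down, at radius r is drawn at 1 + k1 r^2 times it, then the intrinsics apply), "position" and "attitude" of the camera in the world; the wrist camera has in their place "tool_from_camera" (4x4, takes a point from camera to tool coordinates, whose origin is the TCP and whose axes are the flange's). Camera axes: x right, y up, looking along -z (the intrinsics and any distortion apply to the point x, -y, -z); pixel columns grow to the right and rows downward; lengths in m; the calibration is good to about 2 mm. A picture is of the moment at which its call begins: read the wrist's pose just before it. There is no depth.
- sign_off(): hands the job in; it is judged then, once.
Trained networks look in a picture, given as the dict that the camera call returned (one of the last four; its "shot" number tells which), for a name from the list of things; names that differ only in an ending like _2 or _b are one class to them, and where a whole thing is asked for, a point or a joint stands for the part that bears it (a point fixed in the world has none). Each returns a list of dicts, best first, with "confidence" (0 to 1); they miss things now and then, are a little off and sometimes report something else, mostly with a low value. They report only what shows in the picture. A call takes as long as a camera call.
- eyes.find_in(picture, query): "bbox" ([centre column, centre row, width, height] in pixels, round what is visible of it).
- eyes.trace(picture, query): "pixels" (420x560 bool, what is visible of it) and "bbox" ([centre column, centre row, width, height] in pixels, round what is visible of it).
- eyes.place_of(picture, query): "at" ([row, column] in pixels: a listed point, or the origin of a listed thing).
The state is a dict: "time": time; "joint_positions": joint angles; "dq": joint speeds; "tau": joint torques, N m; "ee_pos": TCP position; "ee_rot": TCP orientation; "ft_force": force on the tool from outside, world axes, zero at the start; "torque": the same for the moment, N m; "width": opening from 0.0 (shut) to 1.0 (fully open); "finger_force": force on a finger pad.
Only numpy, scipy, OpenCV 4.12 (cv2) and the standard library are available. Lean on these libraries where they do the work, as an engineer would, in place of code of your own. Each camera call takes 0.05 s, during which the arm holds its last target. There are 200 camera calls.

## Working session

There is one attempt and no reset: what is moved stays moved. The work goes in short steps, Python scripts to look and compute and a tool call to move; the robot and the scene stay as the last step left them, time stands still between calls to the robot, and variables do not carry over. Pictures are saved under pics/ and viewed, at most 10 in all, crops included, and the job is handed in when it is done.

Besides the shell and the picture viewer there is one more tool, called in YAML: its name, and indented under it one key for each argument. carry_out: Moves the arm, as the interface text tells. Scaled input: -1 to 1 covers 20 cm each way for a shift and pi/2 rad each way for a turn. Its arguments: {"type":"object","properties":{"series":{"type":"array","items":{"type":"object","properties":{"dp":{"type":"array","items":{"type":"number"}},"yaw":{"type":"number"},"fingers":{"type":"number"}}}},"squeeze":{"type":"number"}},"required":["series"]}

```bash
mkdir -p pics; ls; cat > h.py <<'E'
import numpy as np, cv2
from scipy.spatial.transform import Rotation as R
from bench import bot, eyes
def ray(p,uv):
    K=np.array(p["K"]);x=(uv[0]-K[0,2])/K[0,0];y=(uv[1]-K[1,2])/K[1,1]
    rd=np.hypot(x,y);r=rd
    for _ in range(20): r=rd/(1+p["k1"]*r*r)
    s=r/rd if rd>0 else 1
    d=np.array([x*s,-y*s,-1.])
    if "position" in p: o=np.array(p["position"]);M=R.from_quat(p["attitude"]).as_matrix() if np.size(p["attitude"])==4 else np.array(p["attitude"])
    else:
        T=p["T"];o=T[:3,3];M=T[:3,:3]
    d=M@d
    return o,d/np.linalg.norm(d)
def wrist():
    s=bot.observe();p=eyes.read_camera("wrist")
    T=np.eye(4);T[:3,:3]=R.from_quat(s["ee_rot"]).as_matrix();T[:3,3]=s["ee_pos"]
    p["T"]=T@np.array(p["tool_from_camera"]);return p
def proj(p,X):
    if "T" in p:o=p["T"][:3,3];M=p["T"][:3,:3]
    else:o=np.array(p["position"]);M=R.from_quat(p["attitude"]).as_matrix()
    c=M.T@(np.array(X)-o);x=c[0]/-c[2];y=-c[1]/-c[2];f=1+p["k1"]*(x*x+y*y);K=np.array(p["K"])
    return np.array([K[0,0]*x*f+K[0,2],K[1,1]*y*f+K[1,2]])
def tri(rs):
    A=0;b=0
    for o,d in rs:
        P=np.eye(3)-np.outer(d,d);A=A+P;b=b+P@o
    X=np.linalg.solve(A,b);return X,[np.linalg.norm(np.cross(d,X-o)) for o,d in rs]
def save(p,n): cv2.imwrite("pics/"+n,p["img"][:,:,::-1])
E
python3 - <<'E'
from h import *
s=bot.observe();print(s)
P={n:(wrist() if n=="wrist" else eyes.read_camera(n)) for n in("side","top")}
for n,p in P.items():
    save(p,n+"0.png");print(n,p["position"],p["attitude"],p["k1"],p["K"])
rs={}
for q in["knob_head","shutter_bar","store","clinker","cube","pail","slab"]:
    for n,p in P.items():
        r=eyes.place_of(p,q)
        print(q,n,[(np.round(a["at"],1),round(a["confidence"],2)) for a in r[:2]])
        if r: rs.setdefault(q,[]).append(ray(p,r[0]["at"][::-1]))
    if len(rs.get(q,[]))==2: print(q,*tri(rs[q]))
cv2.imwrite("pics/both.png",cv2.resize(np.hstack([P["side"]["img"],P["top"]["img"]])[:,:,::-1],(800,300)))
E
```

```text
pics
{'time': 0.0, 'joint_positions': array([ 1.15129467,  0.3117416 ,  0.01400055,  1.51308635, -0.0044326 ,
        1.3191871 , -0.02722385]), 'dq': array([ 0.00082764,  0.00122065,  0.00093508,  0.00112864,  0.00158787,
       -0.00025551,  0.00012196]), 'tau': array([ 5.37740889e-04, -3.79909980e+01,  1.46136079e-01, -2.30589813e+01,
        1.20930580e-02,  1.35266691e-02,  1.86872683e-06]), 'ee_pos': array([ 0.20262721, -0.51051849,  0.23020051]), 'ee_rot': array([ 9.82207100e-01,  1.87797188e-01, -2.58240694e-04, -1.16747661e-03]), 'ft_force': array([-1.05139443, -0.61107891,  0.07955229]), 'torque': array([-0.00262905, -0.00297162,  0.01834251]), 'finger_force': 0.0, 'width': 0.9985419192045661}
side [0.67111561 0.41426347 1.50718037] [0.02896169 0.15331815 0.97274608 0.17152212] -0.10305290659668807 [[447.5904409    0.         284.44369645]
 [  0.         447.5904409  209.82939786]
 [  0.           0.           1.        ]]
top [0.25026799 0.00756957 1.55223886] [ 0.0641497  -0.07224566 -0.69507297  0.71241768] -0.048707655775107675 [[495.24613068   0.         291.69561041]

[... 829 characters left out ...]
58)]
clinker [0.42422365 0.47368695 0.02131337] [np.float64(0.002583353666687433), np.float64(0.0025833536666874587)]
cube side [(array([119.9, 229.5]), 0.54)]
cube top [(array([250.4, 429.8]), 0.67)]
cube [ 0.49353269 -0.56881944 -0.28098011] [np.float64(0.07233794677749568), np.float64(0.07233794677749596)]
pail side [(array([117.4, 228.4]), 0.89)]
pail top [(array([197.8, 428.3]), 0.92)]
pail [ 0.57076048 -0.44190129  0.02979419] [np.float64(0.005581801690627354), np.float64(0.0055818016906275065)]
slab side [(array([361.6, 312.1]), 0.59)]
slab top [(array([183.3, 138.9]), 0.77)]
slab [0.59048816 0.47258436 0.03515721] [np.float64(0.0033795010095228166), np.float64(0.0033795010095229337)]
```

View pics/side0.png

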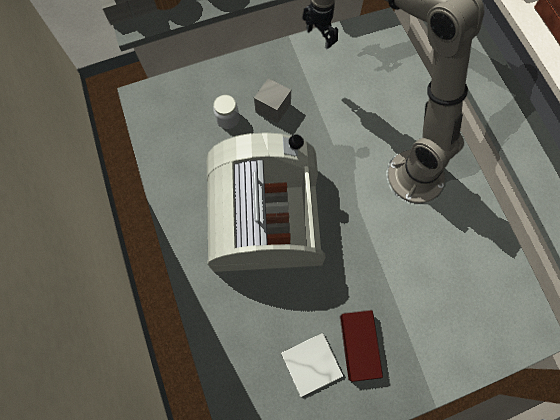

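View pics/top0.png

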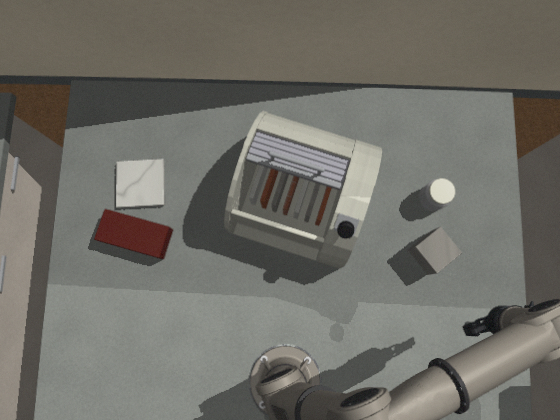

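The side view shows the knob at about (296,142), and the shutter half rolled back with the bar near (262,205). The top view shows the store yawed about -20°, with the knob at (345,229) and the bar near (297,172). The samples stand clear to either side. I'm moving up for a close look.

carry_out:
  series:
    - {"dp": [0, 0, 0.5], "yaw": 0, "fingers": 0}
    - {"dp": [0, 0, 1], "yaw": 0, "fingers": 0}
    - {"dp": [0, 0, 1], "yaw": 0, "fingers": 0}
    - {"dp": [0, 0, 1], "yaw": 0, "fingers": 0}
    - {"dp": [0.7, 1, 1], "yaw": -0.2, "fingers": 0}
    - {"dp": [0.7, 1, 1], "yaw": -0.4, "fingers": 0}
    - {"dp": [0.7, 1, 1], "yaw": -0.45, "fingers": 0}
    - {"dp": [0.7, 1, 1], "yaw": -0.45, "fingers": 0}
    - {"dp": [0.7, 1, 1], "yaw": -0.45, "fingers": 0}
    - {"dp": [0.7, 1, 1], "yaw": -0.45, "fingers": 0}
    - {"dp": [0.7, 1, 1], "yaw": -0.45, "fingers": 0}

```text
time: 1.9
ee_pos: [0.3455, -0.3075, 0.4318]
ee_rot: [0.987, -0.159, 0.001, -0.001]
ft_force: [-0.2, -0.5, -0.1]
width: 1.0
finger_force: 0.0
```

carry_out:
  series:
    - {"dp": [0.2, 0.8, 0.2], "yaw": 0, "fingers": 0}
    - {"dp": [0.2, 0.8, 0.2], "yaw": 0, "fingers": 0}
    - {"dp": [0.2, 0.8, 0.2], "yaw": 0, "fingers": 0}
    - {"dp": [0.2, 0.8, 0.2], "yaw": 0, "fingers": 0}
    - {"dp": [0.2, 0.8, 0.2], "yaw": 0, "fingers": 0}
    - {"dp": [0.2, 0.8, 0.2], "yaw": 0, "fingers": 0}

```text
time: 2.5
ee_pos: [0.3825, -0.153, 0.4713]
ee_rot: [0.986, -0.165, -0.0, 0.001]
ft_force: [-0.5, -0.8, 0.2]
width: 1.0
finger_force: 0.0
```

```bash
python3 - <<'E'
from h import *
s=bot.observe();print(s["time"],s["ee_pos"],s["ee_rot"],s["ft_force"])
p=wrist();save(p,"w1.png");print(p["T"].round(3),p["K"][0][0])
for q in["knob_head","shutter_bar","store"]:
    for r in eyes.place_of(p,q)[:2]: print(q,np.round(r["at"],1),r["confidence"])
E
```

```text
2.5 [ 0.38245191 -0.1530059   0.47125228] [ 9.86327457e-01 -1.64795641e-01 -3.10375754e-05  7.37068832e-04] [-0.46095742 -0.7959474   0.16031188]
[[-0.326  0.9    0.289  0.457]
 [-0.945 -0.311 -0.097 -0.178]
 [ 0.003 -0.305  0.952  0.616]
 [ 0.     0.     0.     1.   ]] 360.6252070848476
knob_head [147.7 249.9] 0.79
store [ 54.1 145.7] 0.87
```

View pics/w1.png

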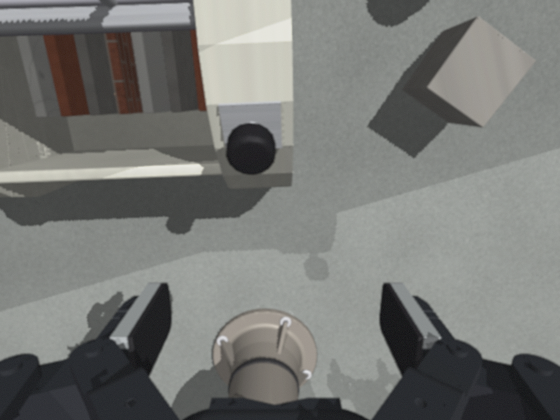

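The wrist view shows the knob at (250,148) and the store's right side nearly aligned with the image. The bar is above the frame, so I'll shift over it for a second view.

carry_out:
  series:
    - {"dp": [0.5, 0.4, 0.2], "yaw": 0, "fingers": 0}
    - {"dp": [0.5, 0.4, 0.2], "yaw": 0, "fingers": 0}
    - {"dp": [0.5, 0.4, 0.2], "yaw": 0, "fingers": 0}
    - {"dp": [0.5, 0.4, 0.2], "yaw": 0, "fingers": 0}
    - {"dp": [0.5, 0.4, 0.2], "yaw": 0, "fingers": 0}

```text
time: 3.2
ee_pos: [0.4834, -0.072, 0.5103]
ee_rot: [0.986, -0.164, -0.001, 0.0]
ft_force: [-0.2, -0.4, -0.0]
width: 0.999
finger_force: 0.0
```

```bash
python3 - <<'E'
from h import *
s=bot.observe();print(s["time"],s["ee_pos"],s["ee_rot"],s["ft_force"])
p=wrist();save(p,"w2.png")
for q in["knob_head","shutter_bar","store"]:
    for r in eyes.place_of(p,q)[:2]: print(q,np.round(r["at"],1),r["confidence"])
    for r in eyes.find_in(p,q)[:2]: print(q,np.round(r["bbox"],1),r["confidence"])
np.save("w2T.npy",p["T"])
E
```

```text
3.2 [ 0.48335923 -0.07199246  0.51034438] [ 9.86463128e-01 -1.63979862e-01 -1.03343117e-03  1.82480914e-04] [-0.20417778 -0.42052214 -0.00308126]
knob_head [207.7 359.6] 0.65
knob_head [100.3 224.1] 0.63
knob_head [360.6 207.8  46.5  44.5] 0.59
shutter_bar [ 90.3 168. ] 0.97
shutter_bar [180.5  65.1 274.3 108.6] 0.64
store [101.9 221.8] 0.94
store [209.3 117.2 393.6 234.4] 0.82
```

View pics/w2.png

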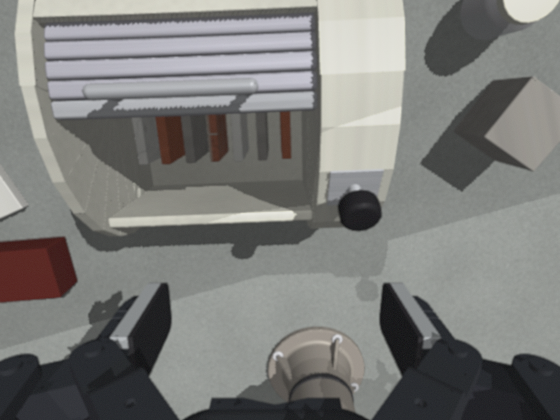

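The view shows the bar clearly, from (85,91) to (257,86), with its middle at about (170,88). The knob is at (360,208). I'll fit the store's pose and the shutter angle to the points from all the views.

```bash
cat >> h.py <<'E'
def world(t,X):
    c,s=np.cos(t[2]),np.sin(t[2]);return np.array([t[0]+c*X[0]-s*X[1],t[1]+s*X[0]+c*X[1],X[2]])
def knob(out=0): r=.221+out;return (-.5*r,-.175,.1+.866*r)
def bar(a,y=0): return (-.215*np.cos(np.pi/4+a),y,.1+.215*np.sin(np.pi/4+a))
E
python3 - <<'E'
from h import *
from scipy.optimize import least_squares
S=eyes.read_camera("side");T=eyes.read_camera("top");W=wrist();W2=dict(W);W2["T"]=np.load("w2T.npy")
W1=dict(W);W1["T"]=W["T"].copy();s=R.from_quat([.98632746,-.16479564,-.0000310,.000737]).as_matrix()
M=np.eye(4);M[:3,:3]=s;M[:3,3]=[.38245,-.15301,.47125];W1["T"]=M@np.array(W["tool_from_camera"])
obs=[(S,'k',(296.1,142),0),(T,'k',(344.5,227),0),(W1,'k',(249.9,147.7),0),(W2,'k',(359.6,207.7),0),
(T,'b',(298.1,158.7+0),0),(S,'b',(253,197.6),0),(W2,'b',(168,90.3),0),(W2,'b',(85,91),.077),(W2,'b',(257,85.5),-.077)]
def f(t,v=0):
    return np.concatenate([proj(p,world(t,knob() if k=='k' else bar(t[3],y)))-np.array(u) for p,k,u,y in obs])
r=least_squares(f,[.59,0,-.35,.7],loss="soft_l1",f_scale=2);t=r.x
print(t,f(t).reshape(-1,2).round(1).tolist());np.save("fit.npy",t)
print("knob",world(t,knob()),"bar",world(t,bar(t[3])),"shut",world(t,bar(0)))
print("knobtri",tri([ray(p,u) for p,k,u,y in obs if k=='k']),"bartri",tri([ray(p,u) for p,k,u,y in obs if k=='b' and y==0]))
e=R.from_quat(bot.observe()["ee_rot"]).as_matrix();print("tool y ang",np.degrees(np.arctan2(e[1,1],e[0,1])),"store y",90+np.degrees(t[2]))
E
```

```text
[ 0.58228951 -0.00889203 -0.29030201  0.85219725] [[-0.4, -0.2], [1.3, 1.4], [0.0, -0.7], [-1.6, 0.6], [-1.9, 2.1], [3.1, -1.5], [2.4, -1.7], [-1.9, 0.7], [0.3, -0.4]]
knob [ 0.42632082 -0.14493988  0.291386  ] bar [ 0.59604015 -0.01299992  0.3145205 ] shut [0.43662278 0.0346247  0.25202796]
knobtri (array([ 0.42722453, -0.14379509,  0.29418057]), [np.float64(0.0017075148842698883), np.float64(0.00342964208896444), np.float64(0.001693885181274043), np.float64(0.0024985142136558103)]) bartri (array([ 0.60106531, -0.01348133,  0.31330666]), [np.float64(0.004549485141383894), np.float64(0.004644373140495189), np.float64(0.006467517129655614)])
tool y ang -108.89305927766793 store y 73.36691982104396
```

carry_out:
  series:
    - {"dp": [-0.28, -0.36, 0], "yaw": 0.025, "fingers": 0}
    - {"dp": [-0.28, -0.36, -0.2], "yaw": 0.025, "fingers": 0}
    - {"dp": [-0.28, -0.36, -0.6], "yaw": 0.025, "fingers": 0}
    - {"dp": [-0.28, -0.36, -0.6], "yaw": 0.025, "fingers": 0}
    - {"dp": [-0.28, -0.36, -0.6], "yaw": 0.025, "fingers": 0}
    - {"dp": [-0.28, -0.36, -0.6], "yaw": 0.025, "fingers": 0}
    - {"dp": [-0.28, -0.36, -0.6], "yaw": 0.025, "fingers": 0}

```text
time: 4.4
ee_pos: [0.4289, -0.1432, 0.3947]
ee_rot: [0.99, -0.144, 0.003, 0.0]
ft_force: [-0.4, -0.5, 0.7]
width: 1.0
finger_force: 0.0
```

```bash
python3 - <<'E'
from h import *
s=bot.observe();print(s["time"],s["ee_pos"],s["ft_force"],s["joint_positions"])
p=wrist();save(p,"w3.png")
t=np.load("fit.npy");print(proj(p,world(t,knob())))
for r in eyes.place_of(p,"knob_head")[:2]: print(np.round(r["at"],1),r["confidence"])
k=world(t,knob());print("delta/0.2 to TCP 19mm under", (k-[0,0,.021]-s["ee_pos"])/.2)
E
```

```text
4.4 [ 0.42894555 -0.14320907  0.39467169] [-0.42864102 -0.52229001  0.66518752] [ 0.55276402  0.08192045 -0.29473876  1.40065313  0.02400261  1.65578468
 -1.59832183]
[278.28260552 218.29089466]
[220.7 277. ] 0.78
delta/0.2 to TCP 19mm under [-0.01312363 -0.00865407 -0.62142847]
```

View pics/w3.png

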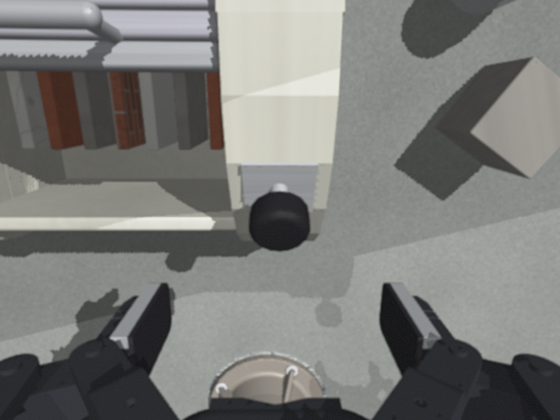

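The knob sits at (279,220), within 3 px of the prediction. I'll descend and grip it.

carry_out:
  series:
    - {"dp": [-0.01, -0.01, -0.2], "yaw": 0, "fingers": 0}
    - {"dp": [-0.01, -0.01, -0.4], "yaw": 0, "fingers": 0}
    - {"dp": [-0.01, -0.01, -0.6], "yaw": 0, "fingers": 0}
    - {"dp": [-0.01, -0.01, -0.6], "yaw": 0, "fingers": 0}
    - {"dp": [-0.01, -0.01, -0.6], "yaw": 0, "fingers": 0.3}
    - {"dp": [-0.01, -0.01, -0.6], "yaw": 0, "fingers": 1}
    - {"dp": [-0.01, -0.01, -0.6], "yaw": 0, "fingers": 1}
    - {"dp": [-0.01, -0.01, -0.6], "yaw": 0, "fingers": 1}
    - {"dp": [-0.01, -0.01, -0.6], "yaw": 0, "fingers": 1}
    - {"dp": [-0.01, -0.01, -0.6], "yaw": 0, "fingers": 1}
    - {"dp": [-0.01, -0.01, -0.6], "yaw": 0, "fingers": 1}
    - {"dp": [-0.01, -0.01, -0.6], "yaw": 0, "fingers": 1}
  squeeze: 60

```text
time: 5.7
ee_pos: [0.4273, -0.1455, 0.275]
ee_rot: [0.99, -0.144, 0.004, 0.001]
ft_force: [-0.6, 1.1, 5.2]
width: 0.489
finger_force: 60.4
```

carry_out:
  series:
    - {"dp": [-0.017, 0.005, 0.03], "yaw": 0, "fingers": 1}
    - {"dp": [-0.034, 0.01, 0.06], "yaw": 0, "fingers": 1}
    - {"dp": [-0.05, 0.015, 0.09], "yaw": 0, "fingers": 1}
    - {"dp": [-0.067, 0.02, 0.121], "yaw": 0, "fingers": 1}
    - {"dp": [-0.069, 0.021, 0.125], "yaw": 0, "fingers": 1}
    - {"dp": [-0.069, 0.021, 0.125], "yaw": 0, "fingers": 1}
    - {"dp": [-0.069, 0.021, 0.125], "yaw": 0, "fingers": 1}
    - {"dp": [-0.069, 0.021, 0.125], "yaw": 0, "fingers": 1}

```text
time: 6.5
ee_pos: [0.4139, -0.1415, 0.2994]
ee_rot: [0.99, -0.144, 0.004, 0.001]
ft_force: [4.0, -0.1, 8.4]
width: 0.485
finger_force: 67.6
```

```bash
python3 - <<'E'
from h import *
s=bot.observe();print(s["ee_pos"],s["ft_force"],s["width"],s["finger_force"])
E
```

```text
[ 0.41385332 -0.14153587  0.29935688] [ 3.98603141 -0.12569526  8.43163472] 0.4848067813258753 67.56814789026976
```

carry_out:
  series:
    - {"dp": [0, 0, 0], "yaw": 0, "fingers": 0}
    - {"dp": [0, 0, 0], "yaw": 0, "fingers": 0}
    - {"dp": [0, 0, 0], "yaw": 0, "fingers": 0}
    - {"dp": [0, 0, 0], "yaw": 0, "fingers": 0}
    - {"dp": [0, 0, 0.15], "yaw": 0, "fingers": 0}
    - {"dp": [0, 0, 0.35], "yaw": 0, "fingers": 0}
    - {"dp": [0, 0, 0.6], "yaw": 0, "fingers": 0}
    - {"dp": [0, 0, 0.6], "yaw": 0, "fingers": 0}
    - {"dp": [0, 0, 0.6], "yaw": 0, "fingers": 0}

```text
time: 7.4
ee_pos: [0.4115, -0.1411, 0.4172]
ee_rot: [0.99, -0.144, 0.001, 0.0]
ft_force: [0.2, 1.0, -0.7]
width: 1.004
finger_force: 0.0
```

```bash
python3 - <<'E'
from h import *
s=bot.observe();print(s["time"],s["ee_pos"],s["ft_force"],s["joint_positions"])
t=np.load("fit.npy");p=wrist();save(p,"w4.png")
print([proj(p,world(t,knob(o))).round(1) for o in(0,.028)])
for r in eyes.place_of(p,"knob_head")[:2]: print(np.round(r["at"],1),r["confidence"])
E
```

```text
7.4 [ 0.41148709 -0.14109201  0.41720083] [ 0.19319201  0.96582299 -0.66496344] [ 0.56234672  0.05359085 -0.28910952  1.37560353  0.01565069  1.7126734
 -1.58455965]
[array([274.2, 187.1]), array([274.1, 213.9])]
[217.4 272.1] 0.79
```

The knob is out: row 217, against a predicted 214 out and 187 in. Next I'll go above the bar with a quarter turn.

carry_out:
  series:
    - {"dp": [0.2, 0.15, 0.02], "yaw": 0.09, "fingers": 0}
    - {"dp": [0.4, 0.3, 0.02], "yaw": 0.18, "fingers": 0}
    - {"dp": [0.6, 0.45, 0.02], "yaw": 0.27, "fingers": 0}
    - {"dp": [0.8, 0.6, 0.02], "yaw": 0.36, "fingers": 0}
    - {"dp": [0.93, 0.64, 0.02], "yaw": 0.45, "fingers": 0}
    - {"dp": [0.93, 0.64, 0.02], "yaw": 0.54, "fingers": 0}
    - {"dp": [0.93, 0.64, 0.02], "yaw": 0.63, "fingers": 0}
    - {"dp": [0.93, 0.64, 0.02], "yaw": 0.72, "fingers": 0}
    - {"dp": [0.93, 0.64, 0.02], "yaw": 0.81, "fingers": 0}
    - {"dp": [0.93, 0.64, 0.02], "yaw": 0.9, "fingers": 0}
    - {"dp": [0.93, 0.64, 0.02], "yaw": 1.0, "fingers": 0}
    - {"dp": [0.93, 0.64, 0.02], "yaw": 1.0, "fingers": 0}

```text
time: 8.7
ee_pos: [0.5966, -0.0131, 0.4183]
ee_rot: [0.802, 0.598, -0.002, -0.001]
ft_force: [0.1, 0.0, 0.6]
width: 0.999
finger_force: 0.0
```

```bash
python3 - <<'E'
from h import *
s=bot.observe();print(s["time"],s["ee_pos"],s["ee_rot"],s["ft_force"],s["joint_positions"])
t=np.load("fit.npy");p=wrist();save(p,"w4.png")
print([proj(p,world(t,bar(t[3],o))).round(1) for o in(-.077,0,.077)],(world(t,bar(t[3]))-s["ee_pos"])/.2)
for r in eyes.place_of(p,"shutter_bar")[:2]: print(np.round(r["at"],1),r["confidence"])
e=R.from_quat(s["ee_rot"]).as_matrix();print("tool y ang",np.degrees(np.arctan2(e[1,1],e[0,1])),"store x",np.degrees(t[2]))
E
```

```text
8.7 [ 0.5965834  -0.01312541  0.41829133] [ 0.80153495  0.59794444 -0.00170324 -0.00112547] [0.11107743 0.00470305 0.62364203] [ 0.32336669  0.47886463 -0.64225753  0.88899255  0.29045118  1.85118582
 -0.47027212]
[array([274.3, 306.7]), array([274.3, 213.4]), array([274.3, 101.2])] [-0.00271627  0.00062748 -0.51885415]
[214.9 274.6] 0.69
tool y ang -16.554333133370914 store x -16.633080178956032
```

View pics/w4.png

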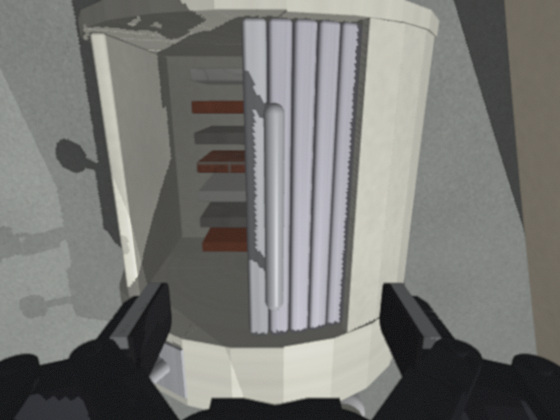

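The bar matches the prediction exactly (column 274, rows 103–310). I'll descend around it with a light grip and work out the arc.

carry_out:
  series:
    - {"dp": [0, 0, -0.2], "yaw": 0, "fingers": 0}
    - {"dp": [0, 0, -0.4], "yaw": 0, "fingers": 0}
    - {"dp": [0, 0, -0.58], "yaw": 0, "fingers": 0}
    - {"dp": [0, 0, -0.58], "yaw": 0, "fingers": 0}
    - {"dp": [0, 0, -0.58], "yaw": 0, "fingers": 0.5}
    - {"dp": [0, 0, -0.58], "yaw": 0, "fingers": 1}
    - {"dp": [0, 0, -0.58], "yaw": 0, "fingers": 1}
    - {"dp": [0, 0, -0.58], "yaw": 0, "fingers": 1}
    - {"dp": [0, 0, -0.58], "yaw": 0, "fingers": 1}
    - {"dp": [0, 0, -0.58], "yaw": 0, "fingers": 1}
    - {"dp": [0, 0, -0.58], "yaw": 0, "fingers": 1}
    - {"dp": [0, 0, -0.58], "yaw": 0, "fingers": 1}
  squeeze: 20

```text
time: 10.0
ee_pos: [0.5975, -0.0127, 0.3055]
ee_rot: [0.802, 0.598, 0.001, 0.001]
ft_force: [-0.4, 1.1, 6.0]
width: 0.152
finger_force: 21.8
```

```bash
python3 - <<'E'
from h import *
s=bot.observe();print(s["time"],s["ee_pos"],s["ft_force"],s["width"]*85)
t=np.load("fit.npy");a0=t[3];b0=world(t,bar(a0));b1=world(t,bar(a0/2))
for i in range(1,11): print(((world(t,bar(a0*(1-i/20)))-b0)/.2).round(3).tolist())
print()
for i in range(11,21): print(((world(t,bar(a0*(1-i/20)))-b1)/.2).round(3).tolist())
E
```

```text
10.0 [ 0.59751844 -0.01268789  0.30554806] [-0.38854191  1.08321751  5.98585583] 12.899022148392298
[-0.044, 0.013, 0.002]
[-0.088, 0.026, 0.002]
[-0.132, 0.039, 0.0]
[-0.175, 0.052, -0.003]
[-0.219, 0.065, -0.009]
[-0.262, 0.078, -0.017]
[-0.305, 0.091, -0.026]
[-0.348, 0.104, -0.038]
[-0.39, 0.116, -0.051]
[-0.431, 0.129, -0.066]

[-0.041, 0.012, -0.017]
[-0.081, 0.024, -0.036]
[-0.12, 0.036, -0.056]
[-0.158, 0.047, -0.079]
[-0.196, 0.058, -0.103]
[-0.232, 0.069, -0.128]
[-0.267, 0.08, -0.156]
[-0.302, 0.09, -0.184]
[-0.334, 0.1, -0.215]
[-0.366, 0.109, -0.246]
```

carry_out:
  series:
    - {"dp": [-0.044, 0.013, -0.01], "yaw": 0, "fingers": 1}
    - {"dp": [-0.088, 0.026, -0.015], "yaw": 0, "fingers": 1}
    - {"dp": [-0.132, 0.039, -0.02], "yaw": 0, "fingers": 1}
    - {"dp": [-0.175, 0.052, -0.025], "yaw": 0, "fingers": 1}
    - {"dp": [-0.219, 0.065, -0.03], "yaw": 0, "fingers": 1}
    - {"dp": [-0.262, 0.078, -0.037], "yaw": 0, "fingers": 1}
    - {"dp": [-0.305, 0.091, -0.046], "yaw": 0, "fingers": 1}
    - {"dp": [-0.348, 0.104, -0.058], "yaw": 0, "fingers": 1}
    - {"dp": [-0.39, 0.116, -0.071], "yaw": 0, "fingers": 1}
    - {"dp": [-0.431, 0.129, -0.086], "yaw": 0, "fingers": 1}
    - {"dp": [-0.431, 0.129, -0.086], "yaw": 0, "fingers": 1}

```text
time: 11.1
ee_pos: [0.5113, 0.013, 0.2909]
ee_rot: [0.802, 0.598, 0.002, 0.002]
ft_force: [-4.2, -0.3, 15.1]
width: 0.157
finger_force: 24.0
```

carry_out:
  series:
    - {"dp": [-0.041, 0.012, -0.017], "yaw": 0, "fingers": 1}
    - {"dp": [-0.081, 0.024, -0.036], "yaw": 0, "fingers": 1}
    - {"dp": [-0.12, 0.036, -0.056], "yaw": 0, "fingers": 1}
    - {"dp": [-0.158, 0.047, -0.079], "yaw": 0, "fingers": 1}
    - {"dp": [-0.196, 0.058, -0.103], "yaw": 0, "fingers": 1}
    - {"dp": [-0.232, 0.069, -0.128], "yaw": 0, "fingers": 1}
    - {"dp": [-0.267, 0.08, -0.156], "yaw": 0, "fingers": 1}
    - {"dp": [-0.302, 0.09, -0.184], "yaw": 0, "fingers": 1}
    - {"dp": [-0.334, 0.1, -0.215], "yaw": 0, "fingers": 1}
    - {"dp": [-0.355, 0.106, -0.235], "yaw": 0, "fingers": 1}
    - {"dp": [-0.355, 0.106, -0.235], "yaw": 0, "fingers": 1}

```text
time: 12.2
ee_pos: [0.4374, 0.035, 0.2404]
ee_rot: [0.801, 0.598, -0.002, -0.001]
ft_force: [-6.2, 1.3, 6.9]
width: 0.152
finger_force: 24.8
```

```bash
python3 - <<'E'
from h import *
s=bot.observe();t=np.load("fit.npy");print(s["ee_pos"],s["ft_force"],(world(t,bar(0))-s["ee_pos"])/.2)
E
```

```text
[0.43737869 0.03496648 0.24038712] [-6.20405227  1.32631945  6.87689169] [-0.00377951 -0.00170888  0.05820418]
```

carry_out:
  series:
    - {"dp": [-0.014, 0.004, -0.014], "yaw": 0, "fingers": 1}
    - {"dp": [-0.014, 0.004, -0.014], "yaw": 0, "fingers": 1}
    - {"dp": [-0.014, 0.004, -0.014], "yaw": 0, "fingers": 1}

```text
time: 12.5
ee_pos: [0.435, 0.0357, 0.2378]
ee_rot: [0.801, 0.598, -0.002, -0.001]
ft_force: [-6.2, 1.1, 8.8]
width: 0.15
finger_force: 24.9
```

carry_out:
  series:
    - {"dp": [-0.014, 0.004, -0.014], "yaw": 0, "fingers": 1}
    - {"dp": [-0.014, 0.004, -0.014], "yaw": 0, "fingers": 1}
    - {"dp": [-0.014, 0.004, -0.014], "yaw": 0, "fingers": 1}

```text
time: 12.8
ee_pos: [0.4346, 0.0358, 0.2372]
ee_rot: [0.802, 0.598, 0.0, 0.001]
ft_force: [-5.6, -0.5, 16.3]
width: 0.153
finger_force: 25.6
```

carry_out:
  series:
    - {"dp": [-0.014, 0.004, -0.014], "yaw": 0, "fingers": 1}
    - {"dp": [-0.014, 0.004, -0.014], "yaw": 0, "fingers": 1}
    - {"dp": [-0.014, 0.004, -0.014], "yaw": 0, "fingers": 1}

```text
time: 13.1
ee_pos: [0.4347, 0.0358, 0.237]
ee_rot: [0.802, 0.597, 0.003, 0.004]
ft_force: [-4.7, -2.4, 24.2]
width: 0.152
finger_force: 26.4
```

```bash
python3 - <<'E'
from h import *
s=bot.observe();t=np.load("fit.npy");print(s["ee_pos"],s["ft_force"],s["width"])
S=eyes.read_camera("top")
print([(a,proj(S,world(t,bar(a))).round(1).tolist()) for a in(0,.03,.06,.1)])
for r in eyes.place_of(S,"shutter_bar")[:2]: print(r)
E
```

```text
[0.43466691 0.03584971 0.2370246 ] [-4.73918121 -2.36281687 24.24519318] 0.15241309053218985
[(0, [276.4, 224.9]), (0.03, [276.9, 223.0]), (0.06, [277.4, 221.0]), (0.1, [278.2, 218.4])]
```

The TCP holds still while the force rises, at the position predicted for shut, so the shutter is against its stop. I'll relax, release and rise.

carry_out:
  series:
    - {"dp": [0.014, -0.004, 0.014], "yaw": 0, "fingers": 1}
    - {"dp": [0.014, -0.004, 0.014], "yaw": 0, "fingers": 0.6}
    - {"dp": [0.014, -0.004, 0.014], "yaw": 0, "fingers": 0.6}
    - {"dp": [0.014, -0.004, 0.014], "yaw": 0, "fingers": 0.6}
    - {"dp": [0.014, -0.004, 0.014], "yaw": 0, "fingers": 0.6}
    - {"dp": [0.014, -0.004, 0.1], "yaw": 0, "fingers": 0.6}
    - {"dp": [0.014, -0.004, 0.3], "yaw": 0, "fingers": 0.6}
    - {"dp": [0.014, -0.004, 0.5], "yaw": 0, "fingers": 0}
    - {"dp": [0.014, -0.004, 0.7], "yaw": 0, "fingers": 0}
    - {"dp": [0.014, -0.004, 0.9], "yaw": 0, "fingers": 0}
    - {"dp": [0.014, -0.004, 0.9], "yaw": 0, "fingers": 0}

```text
time: 14.3
ee_pos: [0.4367, 0.0363, 0.4166]
ee_rot: [0.802, 0.598, 0.004, 0.003]
ft_force: [-0.6, 0.3, -0.8]
width: 1.002
finger_force: 0.0
```

```bash
python3 - <<'E'
from h import *
s=bot.observe();t=np.load("fit.npy");print(s["time"],s["ee_pos"],s["ft_force"],s["width"])
p=wrist();save(p,"w5.png")
print([(a,proj(p,world(t,bar(a))).round(1).tolist()) for a in(0,.03,.06,.1)])
for r in eyes.place_of(p,"shutter_bar")[:2]: print(r)
k=world(t,knob(.028));print(k,(k-s["ee_pos"])/.2)
E
```

```text
14.3 [0.43666216 0.03634643 0.41656549] [-0.55490961  0.27068175 -0.77961168] 1.002258315257162
[(0, [273.2, 195.2]), (0.03, [278.6, 196.5]), (0.06, [284.2, 197.8]), (0.1, [292.2, 199.4])]
{'at': [196.4, 269.2], 'confidence': 0.88}
[ 0.41290662 -0.1409325   0.315634  ] [-0.11877768 -0.88639464 -0.50465743]
```

View pics/w5.png

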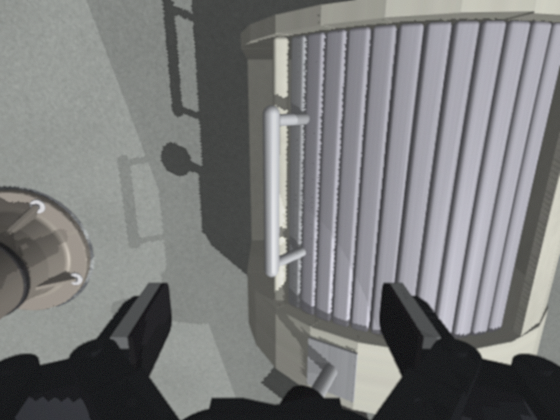

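The bar is at column 271, where shut predicts 273, so the shutter is shut. The knob still stands out. I'll go back above the knob.

carry_out:
  series:
    - {"dp": [-0.02, -0.2, 0.02], "yaw": -0.09, "fingers": 0}
    - {"dp": [-0.04, -0.4, 0.02], "yaw": -0.18, "fingers": 0}
    - {"dp": [-0.08, -0.6, 0.02], "yaw": -0.27, "fingers": 0}
    - {"dp": [-0.12, -0.8, 0.02], "yaw": -0.36, "fingers": 0}
    - {"dp": [-0.12, -0.885, 0.02], "yaw": -0.45, "fingers": 0}
    - {"dp": [-0.12, -0.885, 0.02], "yaw": -0.54, "fingers": 0}
    - {"dp": [-0.12, -0.885, 0.02], "yaw": -0.63, "fingers": 0}
    - {"dp": [-0.12, -0.885, 0.02], "yaw": -0.72, "fingers": 0}
    - {"dp": [-0.12, -0.885, 0.02], "yaw": -0.81, "fingers": 0}
    - {"dp": [-0.12, -0.885, 0.02], "yaw": -0.9, "fingers": 0}
    - {"dp": [-0.12, -0.885, 0.02], "yaw": -1.0, "fingers": 0}
    - {"dp": [-0.12, -0.885, 0.02], "yaw": -1.0, "fingers": 0}

```text
time: 15.6
ee_pos: [0.4095, -0.1414, 0.4137]
ee_rot: [0.99, -0.144, -0.002, -0.0]
ft_force: [-0.3, 0.4, -0.0]
width: 0.998
finger_force: 0.0
```

```bash
python3 - <<'E'
from h import *
s=bot.observe();t=np.load("fit.npy");print(s["time"],s["ee_pos"],s["ee_rot"])
p=wrist()
print([proj(p,world(t,knob(o))).round(1) for o in(0,.028)])
for r in eyes.place_of(p,"knob_head")[:2]: print(r)
k=world(t,knob(.028));print(k,(k-[0,0,.0165]-s["ee_pos"])/.2)
E
```

```text
15.6 [ 0.40948883 -0.14138131  0.41370472] [ 9.89504946e-01 -1.44484592e-01 -2.00380612e-03 -3.87163393e-04]
[array([273.1, 184.8]), array([273. , 212.1])]
{'at': [213.9, 273.9], 'confidence': 0.68}
[ 0.41290662 -0.1409325   0.315634  ] [ 0.01708896  0.00224406 -0.57285358]
```

carry_out:
  series:
    - {"dp": [0.01, 0, -0.2], "yaw": 0, "fingers": 0}
    - {"dp": [0.015, 0, -0.4], "yaw": 0, "fingers": 0}
    - {"dp": [0.015, 0, -0.57], "yaw": 0, "fingers": 0}
    - {"dp": [0.015, 0, -0.57], "yaw": 0, "fingers": 0}
    - {"dp": [0.015, 0, -0.57], "yaw": 0, "fingers": 0.3}
    - {"dp": [0.015, 0, -0.57], "yaw": 0, "fingers": 1}
    - {"dp": [0.015, 0, -0.57], "yaw": 0, "fingers": 1}
    - {"dp": [0.015, 0, -0.57], "yaw": 0, "fingers": 1}
    - {"dp": [0.015, 0, -0.57], "yaw": 0, "fingers": 1}
    - {"dp": [0.015, 0, -0.57], "yaw": 0, "fingers": 1}
    - {"dp": [0.015, 0, -0.57], "yaw": 0, "fingers": 1}
  squeeze: 60

```text
time: 16.8
ee_pos: [0.4148, -0.1419, 0.3045]
ee_rot: [0.99, -0.144, 0.003, 0.001]
ft_force: [-0.4, 0.4, 5.2]
width: 0.486
finger_force: 61.6
```

carry_out:
  series:
    - {"dp": [0.017, -0.005, -0.03], "yaw": 0, "fingers": 1}
    - {"dp": [0.034, -0.01, -0.06], "yaw": 0, "fingers": 1}
    - {"dp": [0.05, -0.015, -0.09], "yaw": 0, "fingers": 1}
    - {"dp": [0.067, -0.02, -0.121], "yaw": 0, "fingers": 1}
    - {"dp": [0.071, -0.021, -0.129], "yaw": 0, "fingers": 1}
    - {"dp": [0.071, -0.021, -0.129], "yaw": 0, "fingers": 1}
    - {"dp": [0.071, -0.021, -0.129], "yaw": 0, "fingers": 1}
    - {"dp": [0.071, -0.021, -0.129], "yaw": 0, "fingers": 1}

```text
time: 17.6
ee_pos: [0.4283, -0.1459, 0.28]
ee_rot: [0.99, -0.144, 0.002, 0.001]
ft_force: [-6.0, 0.7, 19.2]
width: 0.488
finger_force: 63.0
```

The knob has travelled the full 28 mm and come up against its end. I'll release, rise and check.

carry_out:
  series:
    - {"dp": [0, 0, 0], "yaw": 0, "fingers": 0}
    - {"dp": [0, 0, 0], "yaw": 0, "fingers": 0}
    - {"dp": [0, 0, 0], "yaw": 0, "fingers": 0}
    - {"dp": [0, 0, 0], "yaw": 0, "fingers": 0}
    - {"dp": [0, 0, 0.2], "yaw": 0, "fingers": 0}
    - {"dp": [0, 0, 0.4], "yaw": 0, "fingers": 0}
    - {"dp": [-0.05, -0.05, 0.65], "yaw": 0, "fingers": 0}
    - {"dp": [-0.05, -0.05, 0.8], "yaw": 0, "fingers": 0}
    - {"dp": [-0.05, -0.05, 0.8], "yaw": 0, "fingers": 0}
    - {"dp": [-0.05, -0.05, 0.8], "yaw": 0, "fingers": 0}

```text
time: 18.6
ee_pos: [0.4178, -0.1556, 0.4358]
ee_rot: [0.99, -0.144, 0.0, -0.0]
ft_force: [0.0, 0.2, -0.6]
width: 1.005
finger_force: 0.0
```

```bash
python3 - <<'E'
from h import *
s=bot.observe();t=np.load("fit.npy");print(s["time"],s["ee_pos"],s["ft_force"])
p=wrist();save(p,"w6.png")
print([proj(p,world(t,knob(o))).round(1) for o in(0,.003,.028)])
for r in eyes.place_of(p,"knob_head")[:2]: print(r)
E
```

```text
18.6 [ 0.41780615 -0.15559184  0.43576821] [ 0.04616347  0.15129782 -0.63805222]
[array([259.6, 193.8]), array([259.5, 196.3]), array([258.6, 219.1])]
{'at': [191.4, 261.7], 'confidence': 0.67}
```

View pics/w6.png

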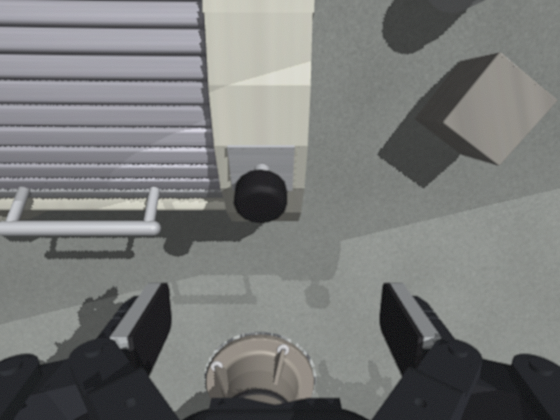

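The knob is fully in at (261,193), against a predicted (260,194). The shutter is shut and the gripper is clear, so I'm handing in.

```bash
python3 -c "
from bench import sign_off
print(sign_off())"
```

```text
the job is handed in; nothing more can be done
None
```

The knob was pulled out to its detent, the shutter rolled fully shut, and the knob pushed back fully in; the samples were not touched, and I handed the job in at about 18.6 s of the 72 s allowed (no verdict was returned).

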